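# Set up the drum sanding stand

### The arm

A 6-joint arm with a two-finger parallel gripper is mounted at the origin on a cart in front of the work surface, level with it; the furniture and walls round the work are solid. World frame = base frame: x ahead of the robot, y to its left, z up, the work surface at z = 0. Lengths are in mm, angles in rad, forces in N, time in s.
With the tool pointing down it reaches from about 325 to 925 mm from the base axis. Payload 3.1 kg.
Tool frame: the origin (TCP) lies between the finger pads, 19 mm behind the fingertips; this is the grasp point; z points along the fingers, y is the line along which they close (so a half turn about z gives the same grasp; the last joint's range is limited). The gripper opens to 85 mm and grips with 20 to 120 N. Pads are 22 mm wide; open, the fingers measure 114 mm over their backs; the gripper's body (76 mm by 85 mm) begins 54 mm behind the grasp point. The pads swing forward as they close: fully open they stand 13 mm farther back than shut.
Start: joints at [1.068, 0.217, 1.613, -0, 1.311, -0.112], TCP at [238.063, 577.897, 250] pointing down, gripper open.
Joint ranges: [-2.75, 2.75], [-0.78, 2.1], [0.31, 2.55], [-1.13, 4.27], [0.13, 2.63], [-2.58, 2.58]. Speed limits (rad/s): [2.79, 2.79, 3.14, 3.14, 3.14, 3.14].

### API

Orientations are given as [roll, pitch, yaw] about the fixed x, y, z axes, in that order (R = Rz(yaw) Ry(pitch) Rx(roll)).
In Python, from workcell import env gives the robot as it stands. The module is installed in compiled form; this text tells all that it offers.
- The arm moves only by the tool step_arm, never from a script. Its arguments are lists of equal length, an entry for each row: "xyz": the shift along the tool's x, y, z in m, a list of three; "dr": the turn, a rotation vector about the tool's x, y, z in rad, a list of three; "claw": the opening, from -1 (shut) to 1 (fully open). In form: {"xyz": [[dx, dy, dz], ...], "dr": [[rx, ry, rz], ...], "claw": [claw, ...]}. A call has exactly 8 rows; each row shifts and turns the commanded pose from where the row before left it, along the tool's axes as they then stand; what a row does not reach is not made up. A row lasts 1/8 s, in which the tool goes at most 62.5 mm and 10.7 degrees, less where a joint would pass 70% of its speed; a pose out of reach is approached as far as the arm can. A call is refused whole if a number of a shift passes 0.0625 or a number of a turn 0.188, either way. A call with a gripper value outside its range is refused whole. The fingers move at their own pace and stop on an object; "grip_force" is the grip in N (left out, the last holds). Time passes only in rows, so rows that do not move let the fingers close, or fill a call up. It gives the time, the measured TCP pose, the force, the opening and the grip force at its end, in the units of the state.
- env.get_state(): the state, without advancing time (a new reading comes with each control period).
- env.get_image(name): name is "side" or "top" or "wrist"; returns the picture (384x512x3 uint8, red, green, blue); there is no depth.
- env.camera_model(name): a dict with "vfov" (degrees; the focal length in pixels is half the picture's height over the tangent of half this angle, whatever the lens; pixels are square), "cx", "cy" (the principal point, pixels), "origin" and "attitude" of the camera in the world. Camera axes: x right, y down, z forward; pixel columns grow to the right and rows downward; lengths in mm; the calibration is good to about 2 mm. A picture is of the moment at which its call begins: read the wrist's pose just before it. camera_model takes no time and is no camera call; for the wrist camera it gives the pose at the moment of the call.
- env.finish_job(): hands the job in; it is judged then, once.
The state is a dict: "t": time; "joint_pos": joint angles; "qd": joint speeds; "effort": joint torques, N m; "tcp_pos": TCP position; "tcp_rot": TCP orientation; "force": force on the tool from outside, world axes, zero at the start; "torque": the same for the moment, N m; "finger_gap": finger opening in mm; "grip_force": force on a finger pad.
Only numpy, scipy, OpenCV 4.12 (cv2) and the standard library are available. Lean on these libraries where they do the work, as an engineer would, in place of code of your own. Each camera call takes 0.05 s, during which the arm holds its last target. There are 200 camera calls.

### The job

Set up the sanding stand: take the dust guard out of its wooden rack and slide it fully down into the slot beside the chuck, let it go, then take the sanding drum with three splines on its stem (not the spare with four), turn it until the splines mesh with the chuck's three grooves, and push it home until its flange is flush on the chuck. The chuck has a spring that pushes the drum out again, so finish while still gripping the drum round its sleeve and holding it down fully home. Leave the spare drum and the other loose things on the bench where they are.

Things in the scene. Friction and masses are not known exactly. Their poses are not given: they have to be found in the camera images.
- guard: dust guard: upright aluminium plate 80 mm wide (x), 8 mm thick (y), 78 mm tall, bevelled foot, on top a black grip bar 44 mm long (x), 12 mm thick (y), z 72 to 92 mm; 0.13 kg. Origin at the centre of its underside, z up. Starts upright in the rack; either way round fits the slot. Grip the bar from above, closing along y
- rack: wooden rack fixed on the bench, 110 x 60 x 30 mm, with an upward slot along its x, 12 mm wide, 22 mm deep, in which the guard stands with its foot 8 mm above the bench (slack 2 mm on each side). Origin at the centre of its underside, z up
- guard_slot (a point): centre of the floor of the slot on the stand that the guard goes into, 12 mm above the bench. The slot runs along the point's x (83 mm long inside), is 10.4 mm wide (point's y), 26 mm deep (its mouth is 38 mm above the bench) and bevelled at the mouth; 75 mm from the chuck axis along the point's +y
- drum: sanding drum, upright on its stem, 0.16 kg; origin at the centre of the stem's underside, z up. Stem 26 mm long: 18 mm core, THREE splines 8 mm wide out to 18 mm from the axis at 0, 120, 240 deg from its x. Then a 46 mm flange (z 26 to 30 mm), brown sleeve 45 mm diameter (z 30 to 72; grip here, 40 N or more), cap to z 76 with three small dark ribs right above the splines (to z 79.5)
- spare_drum: spare drum, same size and look but with FOUR splines on the stem and four ribs on the cap; does not fit; leave it alone. Origin as for the drum. The two may stand in each other's place
- chuck_mouth (a point): centre of the mouth of the stand's round steel chuck (54 mm outside), 50 mm above the bench, z up. Three grooves 10 mm wide, out to 19.2 mm from the axis, at 0, 120, 240 deg from the point's x; bore clears the stem's core by 1 mm; bevelled 2 mm. It does not turn. With the drum home (flange on the rim) the drum's origin is 26 mm below this point
- plunger (a joint): brass spring plunger in the bottom of the chuck: 0 when out (its top 18 mm below the mouth), 0.008 m when the drum is home, positive is down; pushes up with about 5.5 N at 0 and 11 N at 0.008, so the drum rises about 8 mm if let go
- laptop: obstacle that stays put: open laptop between the stand and the drums. Base 262 mm (x, away from the robot) by 384 mm (y), 17 mm high, origin at the centre of its underside; the lid stands along its far edge, 384 mm wide (y), leaning back from x +125 mm at z 20 mm to x +187 mm at z 266 mm. Carry things round in front of the lid (over the keys) or well above it
- paste_jar: bystander: blue and white jar, 55 mm diameter, 54 mm tall; origin at the centre of its underside
- sanding_block: bystander: wood block with abrasive paper, 38 x 68 x 25 mm; origin at the centre of its underside
- bur_block: bystander: small wooden block with a row of burs, 28 x 70 x 52 mm; origin at the centre of its underside
There are look-alikes about, which are no part of the job. What is meant by the guard is not pink, and is the larger of those in its own colour.

How it is judged:
By the outcome, as a careful person would: the job done as asked, in the order asked, and still so for the second after the job is handed in, while the arm keeps its last pose, push and grip.
It also fails if it takes over 72 s, if anything falls off the work surface, if the arm or the gripper's body presses on something with over 40 N, if the wrist force passes 120 N, or if a joint passes its speed limit or range.

## Working session

There is one attempt and no reset: what is moved stays moved. The work goes in short steps, Python scripts to look and compute and a tool call to move; the robot and the scene stay as the last step left them, time stands still between calls to the robot, and variables do not carry over. Pictures are saved under pics/ and viewed, at most 10 in all, crops included, and the job is handed in when it is done.

Besides the shell and the picture viewer there is one more tool, called after "Emit:" by a JSON object that holds its "api" and its "payload", one argument or row to a line. step_arm: Moves the arm, as the interface text tells. Its arguments: {"type":"object","properties":{"xyz":{"type":"array","items":{"type":"array","items":{"type":"number"}}},"dr":{"type":"array","items":{"type":"array","items":{"type":"number"}}},"claw":{"type":"array","items":{"type":"number"}},"grip_force":{"type":"number"}},"required":["xyz","dr","claw"]}

```bash
mkdir -p pics
cat > h.py <<'E'
import numpy as np, cv2
from scipy.spatial.transform import Rotation as R
from workcell import env
def grab(n,f):
    m=env.camera_model(n); im=env.get_image(n); cv2.imwrite('pics/'+f+'.png',im[:,:,::-1]); np.save('pics/'+f+'.npy',[m],allow_pickle=True); return im,m
E
python3 - <<'E'
from h import *
for n in ['side','top','wrist']:
    im,m=grab(n,n+'0'); print(n,m)
print(env.get_state())
E
```

```text
side {'vfov': 48.98050209678469, 'cx': 260.35191326940753, 'cy': 194.01883200118607, 'origin': array([   23.52684681, -1096.54816602,   498.29884332]), 'attitude': array([-1.93862462, -0.01999658, -0.36819461])}
top {'vfov': 44.756857459809446, 'cx': 257.7075456029235, 'cy': 192.7625780866686, 'origin': array([ 367.11083855,    1.74130869, 1654.58329838]), 'attitude': array([-3.09446735,  0.00578747, -1.57445116])}
wrist {'vfov': 64.8999622963949, 'cx': 258.27616237725977, 'cy': 192.184935579373, 'origin': array([161.0609339 , 607.75933665, 372.72146712]), 'attitude': array([2.81790005e+00, 1.40782777e-03, 1.18100626e+00])}
{'t': 0.15, 'joint_pos': array([ 1.06778064e+00,  2.17595934e-01,  1.61461136e+00, -6.62409754e-06,
        1.31132167e+00, -1.12216346e-01]), 'qd': array([-0.0002109 , -0.0012742 , -0.00498848, -0.00023042,  0.00010843,
       -0.00014055]), 'effort': array([-1.28674612e-03, -3.97448051e+01, -3.04417884e+01, -2.30529431e-04,
        5.80941982e-03, -8.26078747e-06]), 'tcp_pos': array([237.77244707, 577.34039302, 248.9349483 ]), 'tcp_rot': array([-3.13966780e+00, -2.10471360e-04,  2.75079482e+00]), 'force': array([0.69356541, 0.19384133, 0.31552495]), 'torque': array([ 0.01068094,  0.02450381, -0.00714276]), 'grip_force': 0.0, 'finger_gap': 85.52029576864747}
```

Run:
```python
import cv2
im=cv2.imread('pics/top0.png'); cv2.imwrite('pics/topv.png',cv2.resize(im,(800,600),interpolation=2))
im=cv2.imread('pics/side0.png'); cv2.imwrite('pics/sidev.png',cv2.resize(im,(800,600),interpolation=2))
```

```text
(no output)
```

View pics/topv.png

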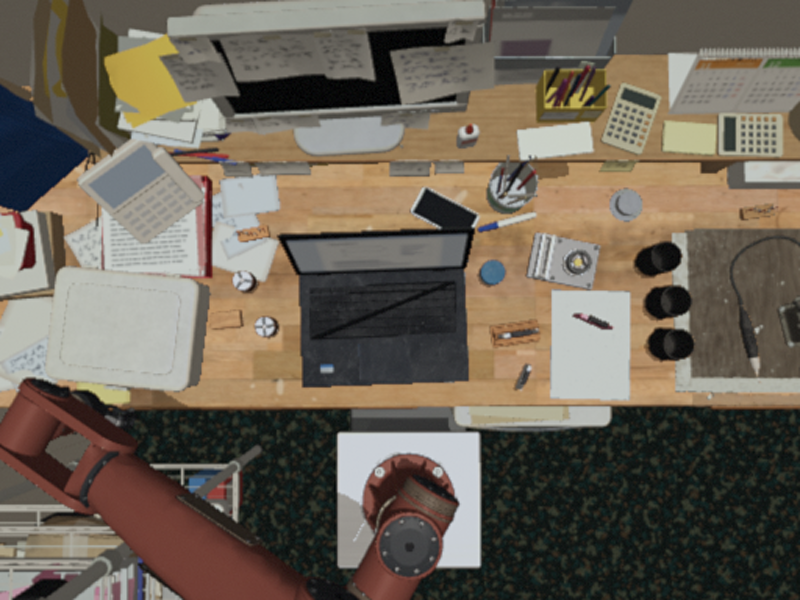

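View pics/sidev.png

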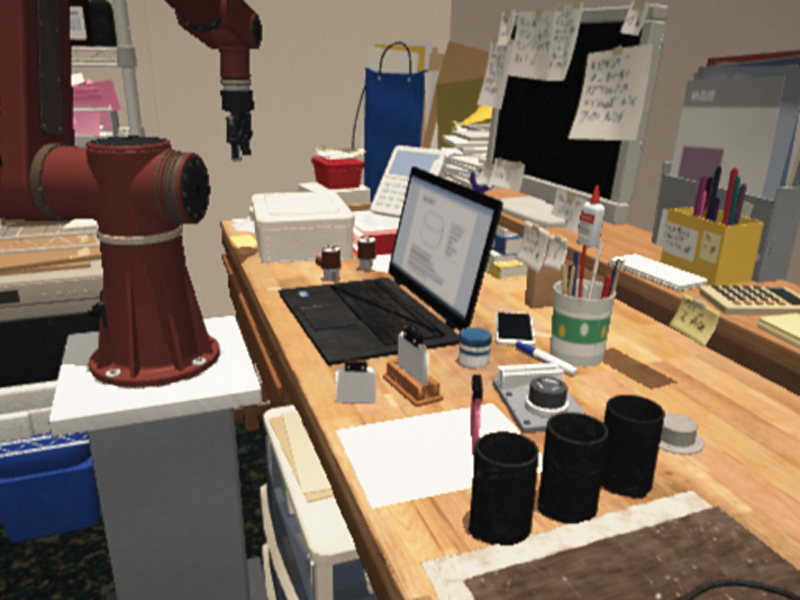

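Top view (800 px): the drums are at (244,281) and (265,326), the rack with the guard at (515,334), a small decoy at (524,376) and a pink one at (592,320). The stand is at (563,260), with the chuck at (578,262) and the slot rails at (543,257). The side view agrees.

```bash
cat >> h.py <<'E'
def cast(m,uv,z):
    uv=np.atleast_2d(np.array(uv,float)); f=192/np.tan(np.radians(m['vfov']/2))
    d=np.c_[(uv[:,0]-m['cx'])/f,(uv[:,1]-m['cy'])/f,np.ones(len(uv))]
    d=R.from_euler('xyz',m['attitude']).apply(d); o=np.array(m['origin'])
    return o+d*((z-o[2])/d[:,2])[:,None]
def load(f): return cv2.imread('pics/'+f+'.png')[:,:,::-1],np.load('pics/'+f+'.npy',allow_pickle=True)[0]
def rows(dxyz,dyaw=0):
    "world shift mm -> tool shift m, tool rz"
    s=env.get_state(); r=R.from_euler('xyz',s['tcp_rot']); print('tool',np.round(r.inv().apply(dxyz)/1000,4))
E
python3 - <<'E'
from h import *
im,m=load('top0')
for n,u,z in [('d1',(244,281),78),('d2',(265,326),78),('guard',(515,334),100),('chuck',(578,262),50),('slot',(543,257),38),('lapNearL',(302,386),17),('lapNearR',(468,383),17),('lidL',(278,233),266),('lidR',(471,229),266),('jar',(492,272),54),('phone',(444,208),5),('cup',(513,175),100)]:
    print(n,cast(m,np.array(u)*.64,z)[0].round(0))
s=env.get_state();r=R.from_euler('xyz',s['tcp_rot']).as_matrix();print(r.round(3))
c=env.camera_model('wrist');print('cam in tool',(r.T@(c['origin']-s['tcp_pos'])).round(1),(r.T@R.from_euler('xyz',c['attitude']).as_matrix()).round(3))
E
```

```text
d1 [487. 355.  78.]
d2 [389. 309.  78.]
guard [ 370. -228.  100.]
chuck [ 528. -377.   50.]
slot [ 541. -302.   38.]
lapNearL [255. 237.  17.]
lapNearR [ 261. -135.   17.]
lidL [565. 248. 266.]
lidR [ 571. -122.  266.]
jar [ 506. -186.   54.]
phone [657. -84.   5.]
cup [ 711. -228.  100.]
[[-0.925  0.381 -0.001]
 [ 0.381  0.925 -0.002]
 [ 0.    -0.002 -1.   ]]
cam in tool [  82.5   -1.3 -123.9] [[ 0.001 -0.948 -0.318]
 [ 1.     0.001  0.001]
 [-0.001 -0.318  0.948]]
```

Emit:
{"api": "step_arm", "payload": {
  "xyz": [
    [-0.04, -0.021, 0],
    [-0.04, -0.021, 0],
    [-0.04, -0.021, 0],
    [-0.04, -0.021, 0],
    [-0.04, -0.021, 0],
    [-0.04, -0.021, 0],
    [-0.037, -0.022, 0],
    [0, 0, 0]
  ],
  "dr": [
    [0, 0, 0],
    [0, 0, 0],
    [0, 0, 0],
    [0, 0, 0],
    [0, 0, 0],
    [0, 0, 0],
    [0, 0, 0],
    [0, 0, 0]
  ],
  "claw": [1, 1, 1, 1, 1, 1, 1, 1]
}}

```text
t: 1.15
tcp_pos: [439.2, 333.3, 249.7]
tcp_rot: [-3.141, 0.0, 2.747]
force: [0.1, 0.1, 0.5]
finger_gap: 85.7
grip_force: 0.0
```

Run:
```python
from h import *
s=env.get_state();print(s['tcp_pos'],s['tcp_rot'],s['joint_pos'])
im,m=grab('wrist','w1')
im,m=load('w1')
uv=[]
f=192/np.tan(np.radians(m['vfov']/2)); 
for p in [(487,355,78),(389,309,78)]:
    c=R.from_euler('xyz',m['attitude']).inv().apply(np.array(p)-m['origin']); uv.append((f*c[0]/c[2]+m['cx'],f*c[1]/c[2]+m['cy']))
print(uv)
o=[]
for u in uv:
    x,y=[int(v) for v in u]; x=np.clip(x,60,452); y=np.clip(y,60,324)
    o.append(cv2.resize(im[y-60:y+60,x-60:x+60],(400,400),interpolation=2)); print(x-60,y-60)
cv2.imwrite('pics/w1v.png',np.hstack(o)[:,:,::-1])
```

```text
[439.19514008 333.31036026 249.68971008] [-3.14076237e+00  2.11602192e-04  2.74651933e+00] [ 5.22227476e-01  6.12440037e-02  1.78844650e+00 -6.99721183e-04
  1.29243278e+00 -6.53302986e-01]
[(np.float64(295.79740684494817), np.float64(209.3404502915034)), (np.float64(216.67011118268294), np.float64(139.94856688157324))]
235 149
156 79
```

View pics/w1v.png

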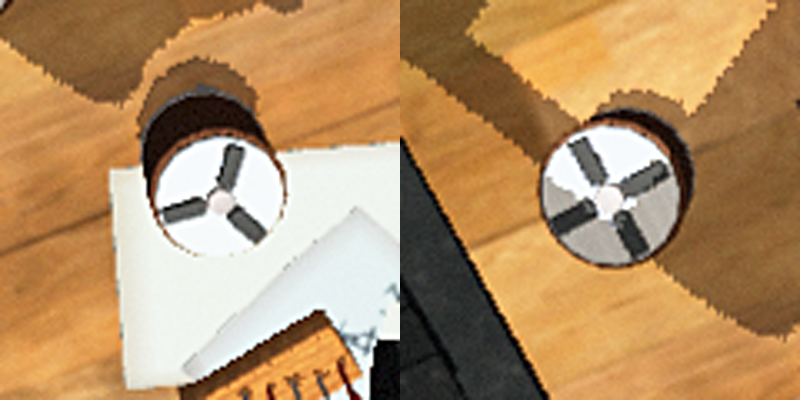

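Left crop: the drum with three ribs, centre at (219,200) in the crop, about (301,209) in the picture. The right one has four ribs, so it is the spare. I'll measure the ribs, then go to the guard.

```bash
cat >> h.py <<'E'
def ribs(f,c,z=79.5,rad=24,thr=110):
    im,m=load(f); g=im.max(2).astype(int)
    yy,xx=np.mgrid[:384,:512]; P=cast(m,np.c_[xx.ravel(),yy.ravel()],z)[:,:2].reshape(384,512,2)
    d=P-np.array(c); r=np.hypot(d[...,0],d[...,1])
    mask=((g<thr)&(r<rad)).astype(np.uint8)
    n,l,s,ce=cv2.connectedComponentsWithStats(mask)
    out=[]
    for i in range(1,n):
        if s[i,4]>15:
            q=P[l==i]; out.append((s[i,4],q.mean(0).round(1),np.degrees(np.arctan2(*(q.mean(0)-c)[::-1])).round(1)))
    return out
E
python3 - <<'E'
from h import *
im,m=load('w1'); c=cast(m,(300.7,209),78)[0]; print(c)
for rr in (16,18): print(ribs('w1',c[:2],rad=rr))
s=cast(m,(216+0,139.5),78); print(s)
for p in [(235+100/3.33,149+370/3.33),(235+390/3.33,149+330/3.33),(235+320/3.33,149+312/3.33)]: print(cast(m,p,40).round(0))
E
```

```text
[488.61903899 359.89736028  78.        ]
[(np.int32(49), array([479.8, 365.6]), np.float64(147.4)), (np.int32(51), array([486.3, 349.7]), np.float64(-102.9)), (np.int32(54), array([497.5, 364.4]), np.float64(27.0))]
[(np.int32(59), array([478.9, 366.1]), np.float64(147.3)), (np.int32(60), array([486.2, 348.7]), np.float64(-102.1)), (np.int32(61), array([498.2, 364.8]), np.float64(26.8))]
[[388.35359294 308.58160836  78.        ]]
[[553. 294.  40.]]
[[578. 400.  40.]]
[[561. 379.  40.]]
```

Emit:
{"api": "step_arm", "payload": {
  "xyz": [
    [-0.0147, -0.0523, 0],
    [-0.0147, -0.0523, 0],
    [-0.0147, -0.0523, 0],
    [-0.0147, -0.0523, 0],
    [-0.0147, -0.0523, 0],
    [-0.0147, -0.0523, 0],
    [-0.0147, -0.0523, 0],
    [-0.0147, -0.0523, 0]
  ],
  "dr": [
    [0, 0, 0],
    [0, 0, 0],
    [0, 0, 0],
    [0, 0, 0],
    [0, 0, 0],
    [0, 0, 0],
    [0, 0, 0],
    [0, 0, 0]
  ],
  "claw": [1, 1, 1, 1, 1, 1, 1, 1]
}}

```text
t: 2.2
tcp_pos: [386.9, -96.6, 250.1]
tcp_rot: [3.141, 0.001, 2.753]
force: [0.4, -0.0, 0.6]
finger_gap: 85.4
grip_force: 0.0
```

Emit:
{"api": "step_arm", "payload": {
  "xyz": [
    [-0.0147, -0.0523, 0],
    [-0.0147, -0.0523, 0],
    [0, 0, 0],
    [0, 0, 0],
    [0, 0, 0],
    [0, 0, 0],
    [0, 0, 0],
    [0, 0, 0]
  ],
  "dr": [
    [0, 0, 0],
    [0, 0, 0.18],
    [0, 0, 0.186],
    [0, 0, 0.186],
    [0, 0, 0.186],
    [0, 0, 0.186],
    [0, 0, 0.186],
    [0, 0, 0]
  ],
  "claw": [1, 1, 1, 1, 1, 1, 1, 1]
}}

```text
t: 3.2
tcp_pos: [374.9, -203.0, 249.8]
tcp_rot: [3.142, -0.001, 1.645]
force: [-0.4, -0.2, 0.3]
finger_gap: 85.4
grip_force: 0.0
```

Run:
```python
from h import *
s=env.get_state();print(s['tcp_pos'],s['tcp_rot'],s['joint_pos'])
im,m=grab('wrist','w2')
cv2.imwrite('pics/w2v.png',cv2.resize(im,(800,600),interpolation=2)[:,:,::-1])
```

```text
[ 374.85299629 -203.00728765  249.8375874 ] [ 3.14154513e+00 -6.32202987e-04  1.64457152e+00] [-6.61637393e-01 -2.28775576e-01  2.05710776e+00  5.17721851e-04
  1.31364940e+00 -7.35544334e-01]
```

View pics/w2v.png

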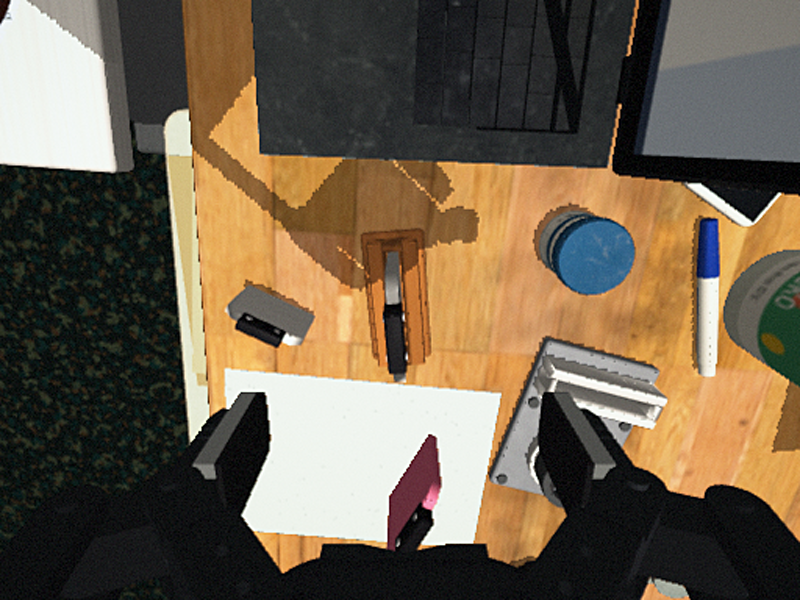

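The picture shows the guard in its rack, black bar from (394,303) to (399,375). The stand's rails run from (545,360) to (660,410), with the chuck behind the right finger. Measuring the bar, then viewing the stand.

Run:
```python
from h import *
im,m=load('w2'); g=im.max(2)
mask=np.zeros((384,512),np.uint8); mask[185:245,236:268]=(g[185:245,236:268]<60)
n,l,s,ce=cv2.connectedComponentsWithStats(mask); i=1+np.argmax(s[1:,4]); print(s[i])
cs,_=cv2.findContours((l==i).astype(np.uint8),0,2); b=cv2.boxPoints(cv2.minAreaRect(cs[0])); print(b.round(1))
print(cast(m,b,100).round(1))
# row wise middle
for r in range(190,244,5):
    xs=np.where(l[r]==i)[0]; 
    if len(xs): print(r,xs.min(),xs.max(),cast(m,[(xs.min()-.5,r),(xs.max()+.5,r)],100)[:,:2].round(1).tolist())
```

```text
[245 193  15  47 522]
[[244.1 194.2]
 [256.6 192.9]
 [261.3 238.1]
 [248.8 239.4]]
[[ 361.3 -216.7  100. ]
 [ 373.2 -214.5  100. ]
 [ 381.4 -262.1  100. ]
 [ 368.9 -264.5  100. ]]
195 246 256 [[362.7, -217.4], [373.2, -216.6]]
200 245 257 [[362.0, -222.6], [374.5, -221.6]]
205 246 257 [[363.3, -227.7], [374.9, -226.8]]
210 246 257 [[363.6, -232.9], [375.3, -232.0]]
215 247 258 [[364.9, -238.1], [376.7, -237.2]]
220 247 258 [[365.3, -243.4], [377.1, -242.5]]
225 248 259 [[366.6, -248.7], [378.5, -247.8]]
230 248 259 [[366.9, -254.2], [378.9, -253.3]]
235 249 259 [[368.3, -259.6], [379.3, -258.8]]
```

Emit:
{"api": "step_arm", "payload": {
  "xyz": [
    [-0.02, 0.02, 0],
    [-0.02, 0.02, 0],
    [-0.02, 0.03, 0],
    [-0.02, 0.03, 0],
    [-0.02, 0.03, 0],
    [-0.02, 0.02, 0],
    [0, 0, 0],
    [0, 0, 0]
  ],
  "dr": [
    [0, 0, 0],
    [0, 0, 0],
    [0, 0, 0],
    [0, 0, 0],
    [0, 0, 0],
    [0, 0, 0],
    [0, 0, 0],
    [0, 0, 0]
  ],
  "claw": [1, 1, 1, 1, 1, 1, 1, 1]
}}

```text
t: 4.25
tcp_pos: [532.0, -312.4, 249.5]
tcp_rot: [-3.14, -0.001, 1.642]
force: [-0.6, 1.0, -0.6]
finger_gap: 85.2
grip_force: 0.0
```

Emit:
{"api": "step_arm", "payload": {
  "xyz": [
    [0, 0, 0],
    [0, 0, 0],
    [0, 0, 0],
    [0, 0, 0],
    [0, 0, 0],
    [0, 0, 0],
    [0, 0, 0],
    [0, 0, 0]
  ],
  "dr": [
    [0, 0, -0.18],
    [0, 0, -0.18],
    [0, 0, -0.18],
    [0, 0, -0.18],
    [0, 0, -0.18],
    [0, 0, -0.18],
    [0, 0, -0.18],
    [0, 0, 0]
  ],
  "claw": [1, 1, 1, 1, 1, 1, 1, 1]
}}

```text
t: 5.25
tcp_pos: [531.8, -312.4, 250.2]
tcp_rot: [3.141, -0.0, 2.9]
force: [0.0, -0.8, -0.7]
finger_gap: 85.3
grip_force: 0.0
```

Run:
```python
from h import *
s=env.get_state();print(s['tcp_pos'],s['tcp_rot'],s['joint_pos'])
im,m=grab('wrist','w3')
cv2.imwrite('pics/w3v.png',cv2.resize(im,(800,600),interpolation=2)[:,:,::-1])
```

```text
[ 531.78658139 -312.39610388  250.17751408] [ 3.14135082e+00 -3.12532851e-04  2.89960591e+00] [-6.44926476e-01  1.99706439e-01  1.63334461e+00  1.03442248e-04
  1.30892394e+00 -1.97376282e+00]
```

View pics/w3v.png

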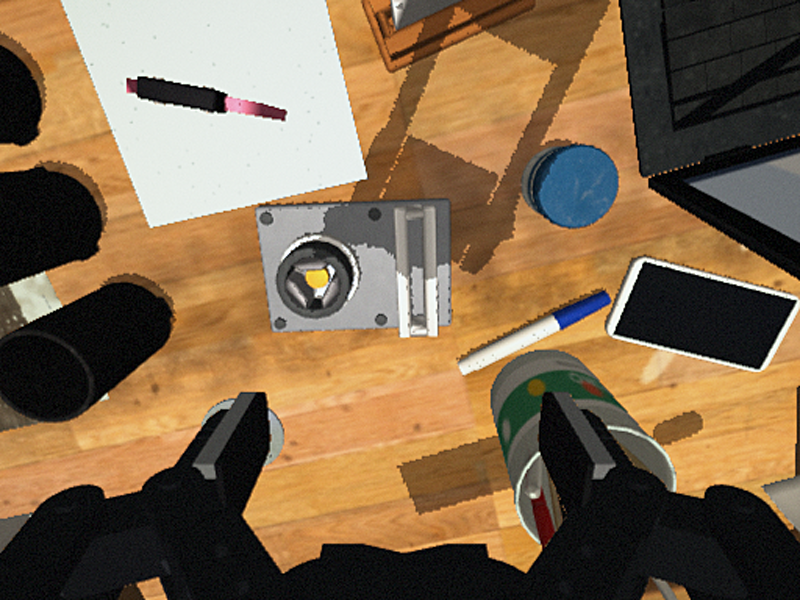

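The stand is fully visible: the chuck mouth at about (317,278) and the slot between white rails from (407,210) to (418,330). Zooming in.

Run:
```python
from h import *
im,m=load('w3')
c=im[122:218,164:292]; cv2.imwrite('pics/w3z.png',cv2.resize(c,(768,576),interpolation=2)[:,:,::-1])
```

```text
(no output)
```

View pics/w3z.png

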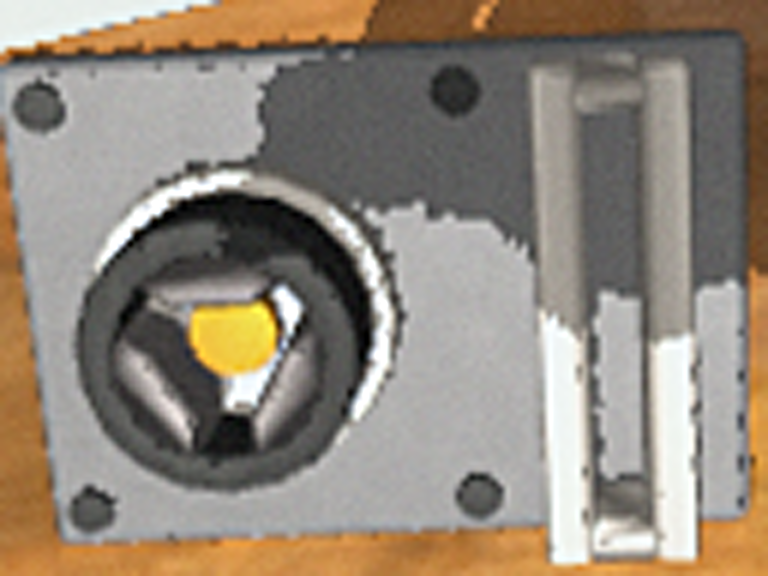

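Run:
```python
from h import *
im,m=load('w3')
def Z(X,Y,z): return cast(m,(164+(X+.5)/6-.5,122+(Y+.5)/6-.5),z)[0,:2]
pts={'LoT':(530,65),'LoB':(550,560),'RoT':(690,65),'RoB':(697,560),'LiT':(578,110),'LiB':(592,500),'RiT':(641,110),'RiB':(654,500)}
q={k:Z(*v,38) for k,v in pts.items()}
for k in q: print(k,q[k].round(1))
for a in ['Lo','Ro','Li','Ri']:
    d=q[a+'B']-q[a+'T']; print(a,np.degrees(np.arctan2(d[1],d[0])).round(1),np.hypot(*d).round(1))
print('wall near top rows',Z(610,57,38),Z(610,85,38),'far',Z(622,520,38),Z(622,548,38),Z(624,558,38))
# chuck: rim ellipse via points at z=50
e=np.array([(78,345),(365,330),(222,490),(120,450),(320,455),(100,265)])
P=np.array([Z(x,y,50) for x,y in e]); A=np.c_[2*P,np.ones(len(P))]; s=np.linalg.lstsq(A,(P**2).sum(1),rcond=None)[0]; c=s[:2]; print('chuck',c,np.sqrt(s[2]+c@c))
for g in [(222,440),(133,308),(300,300),(205,285),(160,395),(290,385)]:
    p=Z(*g,49)-c; print(g,np.hypot(*p).round(1),np.degrees(np.arctan2(p[1],p[0])).round(1))
for k in [(5,60),(65,540),(745,35),(745,515)]: print(Z(*k,12).round(1))
```

```text
LoT [ 491.8 -310.6]
LoB [ 588.  -330.8]
RoT [ 498.8 -282. ]
RoB [ 595.1 -302.1]
LiT [ 501.9 -304. ]
LiB [ 577.5 -319.5]
RiT [ 504.6 -292.6]
RiB [ 580.4 -307.6]
Lo -11.9 98.3
Ro -11.8 98.4
Li -11.6 77.2
Ri -11.2 77.3
wall near top rows [ 493.85169366 -295.96594362] [ 498.80619008 -297.14491295] far [ 583.06906263 -314.73834123] [ 588.9319554 -316.1204275] [ 591.13691364 -316.22784602]
chuck [ 528.23237783 -378.92633336] 27.067082191928417
(222, 440) 17.3 -17.2
(133, 308) 18.1 -132.3
(300, 300) 18.2 110.2
(205, 285) 13.2 176.3
(160, 395) 14.7 -69.5
(290, 385) 13.9 49.2
[ 469.2 -412.3]
[ 569.1 -433.9]
[ 499.3 -269.4]
[ 598.5 -290.5]
```

Stand yaw is about -11.8°, the chuck is at (528.2,-378.9) and the slot centre at (543.5,-306). The guard is at (371.5,-241.6) with its axis at 99°. Going to grasp the guard.

Emit:
{"api": "step_arm", "payload": {
  "xyz": [
    [0.043, 0.0076, 0],
    [0.043, 0.0076, 0],
    [0.043, 0.0076, 0],
    [0.0436, 0.0075, 0],
    [0, 0, 0],
    [0, 0, 0],
    [0, 0, 0],
    [0, 0, 0]
  ],
  "dr": [
    [0, 0, 0],
    [0, 0, 0],
    [0, 0, 0],
    [0, 0, 0],
    [0, 0, 0.18],
    [0, 0, 0.18],
    [0, 0, 0.18],
    [0, 0, 0.18]
  ],
  "claw": [-0.2, -0.2, -0.2, -0.2, -0.2, -0.2, -0.2, -0.2]
}}

```text
t: 6.3
tcp_pos: [371.8, -242.3, 250.1]
tcp_rot: [3.141, 0.0, 2.172]
force: [-0.3, -0.0, 0.5]
finger_gap: 33.9
grip_force: 0.0
```

Emit:
{"api": "step_arm", "payload": {
  "xyz": [
    [0, 0, 0],
    [0, 0, 0],
    [0, 0, 0.02],
    [0, 0, 0.03],
    [0, 0, 0.02],
    [0, 0, 0.01],
    [0, 0, 0],
    [0, 0, 0]
  ],
  "dr": [
    [0, 0, 0.17],
    [0, 0, 0.17],
    [0, 0, 0.111],
    [0, 0, 0],
    [0, 0, 0],
    [0, 0, 0],
    [0, 0, 0],
    [0, 0, 0]
  ],
  "claw": [-0.2, -0.2, -0.2, -0.2, -0.2, -0.2, -0.2, -0.2]
}}

```text
t: 7.3
tcp_pos: [372.7, -243.1, 171.0]
tcp_rot: [3.14, 0.001, 1.729]
force: [0.6, 0.4, 0.3]
finger_gap: 34.3
grip_force: 0.0
```

Run:
```python
from h import *
s=env.get_state();print(s['tcp_pos'],s['tcp_rot'],s['joint_pos'],s['finger_gap'])
im,m=grab('wrist','w4')
cv2.imwrite('pics/w4v.png',cv2.resize(im,(800,600),interpolation=2)[:,:,::-1])
```

```text
[ 372.68768523 -243.13491793  171.0314884 ] [3.14037713e+00 1.47433674e-03 1.72932236e+00] [-7.36029887e-01 -9.09974684e-02  2.09572343e+00  2.79006937e-05
  1.13495606e+00 -8.94568568e-01] 34.26136897364916
```

View pics/w4v.png

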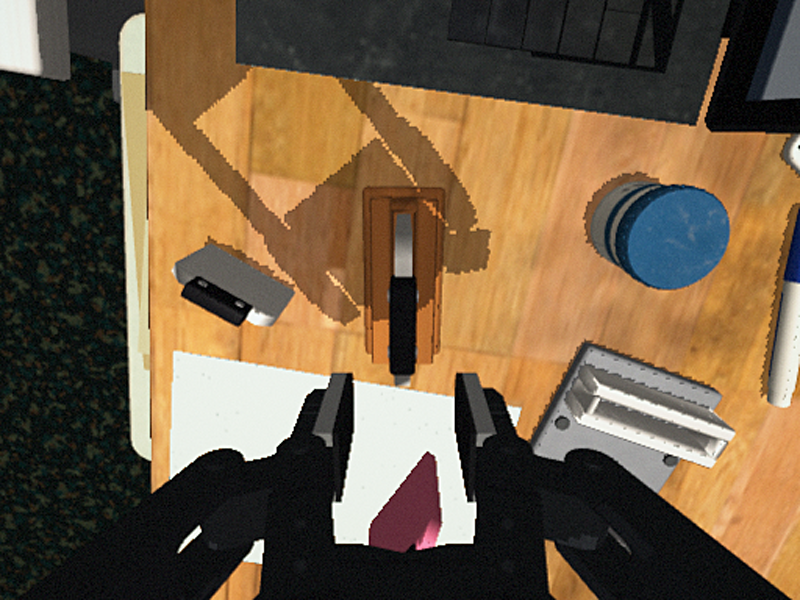

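The bar at (402,325) is centred between the fingers and parallel to them. Measuring again for the fine offset.

```bash
cat >> h.py <<'E'
def bar(f,c,z=100,h=(35,14),thr=60):
    im,m=load(f); yy,xx=np.mgrid[:384,:512]; P=cast(m,np.c_[xx.ravel(),yy.ravel()],z)[:,:2].reshape(384,512,2)
    k=(im.max(2)<thr)&(abs(P[...,1]-c[1])<h[0])&(abs(P[...,0]-c[0])<h[1]); n,l,s,_=cv2.connectedComponentsWithStats(k.astype(np.uint8)); i=1+np.argmax(s[1:,4])
    cs,_=cv2.findContours((l==i).astype(np.uint8),0,2); return s[i],cast(m,cv2.boxPoints(cv2.minAreaRect(cs[0])),z)[:,:2].round(1)
E
python3 - <<'E'
from h import *
print(bar('w4',(371.5,-241.6)))
E
```

```text
(array([ 249,  163,   18,   78, 1079], dtype=int32), array([[ 368.4, -264.7],
       [ 360. , -208.7],
       [ 371.1, -206.9],
       [ 380.5, -262.7]]))
```

Emit:
{"api": "step_arm", "payload": {
  "xyz": [
    [0.001, -0.0015, 0.02],
    [0, 0, 0.025],
    [0, 0, 0.02],
    [0, 0, 0.01],
    [0, 0, 0.005],
    [0, 0, 0],
    [0, 0, 0],
    [0, 0, 0]
  ],
  "dr": [
    [0, 0, 0],
    [0, 0, 0],
    [0, 0, 0],
    [0, 0, 0],
    [0, 0, 0],
    [0, 0, 0],
    [0, 0, 0],
    [0, 0, 0]
  ],
  "claw": [-0.2, -0.2, -0.2, -0.2, -0.2, -0.2, -1, -1],
  "grip_force": 60
}}

```text
t: 8.35
tcp_pos: [371.3, -242.6, 91.0]
tcp_rot: [3.14, 0.002, 1.73]
force: [0.9, -0.2, 1.0]
finger_gap: 11.2
grip_force: 59.4
```

Emit:
{"api": "step_arm", "payload": {
  "xyz": [
    [0, 0, 0],
    [0, 0, 0],
    [0, 0, 0],
    [0, 0, -0.01],
    [0, 0, -0.025],
    [0, 0, -0.03],
    [0, 0, -0.025],
    [0, 0, 0]
  ],
  "dr": [
    [0, 0, 0],
    [0, 0, 0],
    [0, 0, 0],
    [0, 0, 0],
    [0, 0, 0],
    [0, 0, 0],
    [0, 0, 0],
    [0, 0, 0]
  ],
  "claw": [-1, -1, -1, -1, -1, -1, -1, -1]
}}

```text
t: 9.35
tcp_pos: [371.3, -242.7, 181.8]
tcp_rot: [3.139, 0.003, 1.73]
force: [-0.6, 0.2, -1.8]
finger_gap: 11.0
grip_force: 59.2
```

Emit:
{"api": "step_arm", "payload": {
  "xyz": [
    [0, 0, -0.03],
    [-0.018, 0.032, -0.01],
    [-0.018, 0.032, 0],
    [-0.018, 0.032, 0],
    [-0.018, 0.032, 0],
    [-0.018, 0.032, 0],
    [0, 0, 0],
    [0, 0, 0]
  ],
  "dr": [
    [0, 0, 0],
    [0, 0, 0],
    [0, 0, 0],
    [0, 0, 0],
    [0, 0, 0],
    [0, 0, 0],
    [0, 0, -0.17],
    [0, 0, -0.17]
  ],
  "claw": [-1, -1, -1, -1, -1, -1, -1, -1]
}}

```text
t: 10.35
tcp_pos: [541.9, -304.7, 216.7]
tcp_rot: [-3.139, -0.005, 2.076]
force: [0.4, -0.8, -1.3]
finger_gap: 10.9
grip_force: 59.2
```

Emit:
{"api": "step_arm", "payload": {
  "xyz": [
    [0, 0, 0],
    [0, 0, 0],
    [0, 0, 0],
    [0, 0, 0],
    [0, 0, 0],
    [0, 0, 0.03],
    [0, 0, 0.035],
    [0, 0, 0]
  ],
  "dr": [
    [0, 0, -0.17],
    [0, 0, -0.17],
    [0, 0, -0.17],
    [0, 0, -0.17],
    [0, 0, -0.17],
    [0, 0, -0.016],
    [0, 0, 0],
    [0, 0, 0]
  ],
  "claw": [-1, -1, -1, -1, -1, -1, -1, -1]
}}

```text
t: 11.35
tcp_pos: [538.8, -302.7, 148.8]
tcp_rot: [3.137, -0.011, 2.936]
force: [0.5, -0.3, -0.9]
finger_gap: 11.0
grip_force: 59.1
```

Run:
```python
from h import *
s=env.get_state();print(s['tcp_pos'],s['tcp_rot'],s['joint_pos'],s['finger_gap'])
im,m=grab('wrist','w5')
cv2.imwrite('pics/w5v.png',cv2.resize(im[120:360,100:420],(800,600),interpolation=2)[:,:,::-1])
```

```text
[ 538.81375648 -302.71263676  148.78813575] [ 3.13658727 -0.01148964  2.93578484] [-6.25324602e-01  3.10569397e-01  1.69916694e+00 -1.19130013e-04
  1.14438839e+00 -1.99023441e+00] 11.037398777633316
```

View pics/w5v.png

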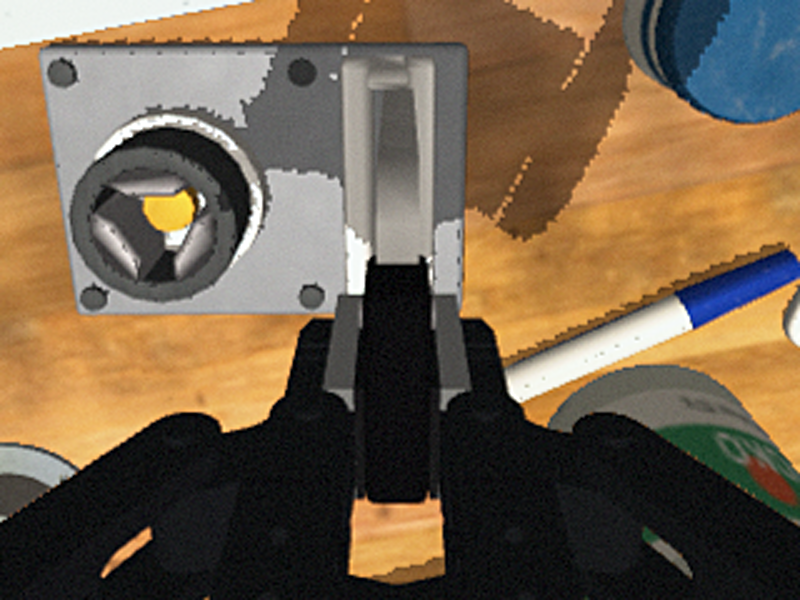

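The guard hangs over the slot, parallel to the rails, with its plate edge at (400,230). The rails' near end is at (343..435,57) and the chuck is at (155,222). Correcting the tilt and re-checking these points.

```bash
cat >> h.py <<'E'
def corr(p,yaw_deg):
    s=env.get_state(); r=R.from_euler('xyz',s['tcp_rot']); T=R.from_euler('xyz',[np.pi,0,np.radians(yaw_deg)])
    print('at',s['tcp_pos'].round(1),s['tcp_rot'].round(4),'F',s['force'].round(1),'j6',s['joint_pos'][5].round(2)); print('tool shift mm',r.inv().apply(np.array(p)-s['tcp_pos']).round(1),'dr',(r.inv()*T).as_rotvec().round(4))
E
python3 - <<'E'
from h import *
im,m=load('w5')
def Z(X,Y,z): return cast(m,(100+(X+.5)/2.5-.5,120+(Y+.5)/2.5-.5),z)[0,:2].round(1)
for p in [(343,57),(435,57),(345,290),(437,220),(371,100),(417,100)]: print(p,Z(*p,38))
e=np.array([(70,222),(240,215),(155,302),(90,270),(220,272),(85,180)])
P=np.array([Z(x,y,50) for x,y in e]); A=np.c_[2*P,np.ones(len(P))]; s=np.linalg.lstsq(A,(P**2).sum(1),rcond=None)[0]; c=s[:2]; print('chuck',c,np.sqrt(s[2]+c@c))
print('plate edges, z~70..', [Z(x,250,80) for x in (382,424)], 'bar near', Z(367,262,120),Z(427,262,120))
corr((543.7,-306,149),168.2)
E
```

```text
(343, 57) [ 490.5 -310. ]
(435, 57) [ 496.4 -281.9]
(345, 290) [ 568.6 -327.3]
(437, 220) [ 549.8 -291.5]
(371, 100) [ 505.6 -304.4]
(417, 100) [ 508.6 -290.1]
chuck [ 529.06087947 -379.22881573] 26.367302839196892
plate edges, z~70.. [array([ 539.2, -307.5]), array([ 541.6, -296. ])] bar near [ 524.7 -307.3] [ 527.5 -294.2]
at [ 540.5 -304.   151.6] [ 3.1387 -0.0067  2.9358] F [-0.1 -0.9  0. ] j6 -1.99
tool shift mm [-3.5 -1.4  2.5] dr [ 0.0028 -0.0067  0.0001]
```

Emit:
{"api": "step_arm", "payload": {
  "xyz": [
    [0, 0, 0],
    [0, 0, 0],
    [0, 0, 0],
    [0, 0, 0],
    [0, 0, 0],
    [0, 0, 0],
    [0, 0, 0],
    [0, 0, 0]
  ],
  "dr": [
    [0, 0, 0],
    [0, 0, 0],
    [0, 0, 0],
    [0, 0, 0],
    [0, 0, 0],
    [0, 0, 0],
    [0, 0, 0],
    [0, 0, 0]
  ],
  "claw": [-1, -1, -1, -1, -1, -1, -1, -1]
}}

```text
t: 12.4
tcp_pos: [542.7, -305.4, 154.9]
tcp_rot: [3.142, -0.0, 2.936]
force: [0.8, 0.2, -0.7]
finger_gap: 11.0
grip_force: 59.1
```

Run:
```python
from h import *
corr((543.6,-306,152),168.2)
```

```text
at [ 542.7 -305.4  154.9] [ 3.1415e+00 -1.0000e-04  2.9358e+00] F [ 0.8  0.2 -0.7] j6 -1.99
tool shift mm [-1.  -0.4  2.9] dr [ 0.0001 -0.0001  0.0002]
```

Emit:
{"api": "step_arm", "payload": {
  "xyz": [
    [-0.001, -0.0005, 0.01],
    [0, 0, 0.01],
    [0, 0, 0.008],
    [0, 0, 0.004],
    [0, 0, 0.004],
    [0, 0, 0.004],
    [0, 0, 0.003],
    [0, 0, 0.003]
  ],
  "dr": [
    [0, 0, 0],
    [0, 0, 0],
    [0, 0, 0],
    [0, 0, 0],
    [0, 0, 0],
    [0, 0, 0],
    [0, 0, 0],
    [0, 0, 0]
  ],
  "claw": [-1, -1, -1, -1, -1, -1, -1, -1]
}}

```text
t: 13.4
tcp_pos: [544.0, -306.3, 109.2]
tcp_rot: [-3.141, 0.001, 2.936]
force: [0.7, 0.0, -1.1]
finger_gap: 11.1
grip_force: 59.2
```

Emit:
{"api": "step_arm", "payload": {
  "xyz": [
    [0, 0, 0.003],
    [0, 0, 0.003],
    [0, 0, 0.003],
    [0, 0, 0.002],
    [0, 0, 0],
    [0, 0, 0],
    [0, 0, 0],
    [0, 0, 0]
  ],
  "dr": [
    [0, 0, 0],
    [0, 0, 0],
    [0, 0, 0],
    [0, 0, 0],
    [0, 0, 0],
    [0, 0, 0],
    [0, 0, 0],
    [0, 0, 0]
  ],
  "claw": [-1, -1, -1, -1, -1, -1, -1, -1]
}}

```text
t: 14.4
tcp_pos: [543.7, -306.2, 97.9]
tcp_rot: [-3.141, 0.0, 2.936]
force: [2.7, -1.0, -3.8]
finger_gap: 10.9
grip_force: 58.9
```

Emit:
{"api": "step_arm", "payload": {
  "xyz": [
    [0, 0, 0.001],
    [0, 0, 0.001],
    [0, 0, 0.001],
    [0, 0, 0.001],
    [0, 0, 0.001],
    [0, 0, 0],
    [0, 0, 0],
    [0, 0, 0]
  ],
  "dr": [
    [0, 0, 0],
    [0, 0, 0],
    [0, 0, 0],
    [0, 0, 0],
    [0, 0, 0],
    [0, 0, 0],
    [0, 0, 0],
    [0, 0, 0]
  ],
  "claw": [-1, -1, -1, -1, -1, -1, -1, -1]
}}

```text
t: 15.4
tcp_pos: [544.0, -306.4, 95.0]
tcp_rot: [-3.141, 0.001, 2.936]
force: [-0.9, 1.2, 8.8]
finger_gap: 11.1
grip_force: 60.6
```

The guard bottomed exactly at the expected height. Releasing and lifting.

Emit:
{"api": "step_arm", "payload": {
  "xyz": [
    [0, 0, -0.001],
    [0, 0, 0],
    [0, 0, 0],
    [0, 0, -0.02],
    [0, 0, -0.03],
    [0, 0, -0.04],
    [0, 0, -0.04],
    [0, 0, -0.03]
  ],
  "dr": [
    [0, 0, 0],
    [0, 0, 0],
    [0, 0, 0],
    [0, 0, 0],
    [0, 0, 0],
    [0, 0, 0],
    [0, 0, 0],
    [0, 0, 0]
  ],
  "claw": [-0.2, -0.2, -0.2, -0.2, -0.2, -0.2, 0.5, 0.5]
}}

```text
t: 16.4
tcp_pos: [544.3, -306.6, 258.1]
tcp_rot: [-3.14, 0.004, 2.936]
force: [-0.5, 1.0, -0.5]
finger_gap: 64.1
grip_force: 0.0
```

Run:
```python
from h import *
im,m=grab('wrist','w6'); corr((400,-150,250),168.2)
yy,xx=np.mgrid[:384,:512]; P=cast(m,np.c_[xx.ravel(),yy.ravel()],104)[:,:2].reshape(384,512,2); d=P-[543.5,-306]
k=(im.max(2)<60)&(abs(d@np.array([.979,-.204]))<30)&(abs(d@np.array([.204,.979]))<12)
print(k.sum(),P[k].mean(0),cast(m,cv2.boxPoints(cv2.minAreaRect(np.c_[xx[k],yy[k]].astype(np.float32))),104).round(1))
```

```text
at [ 546.1 -307.9  262.9] [-3.1369  0.0104  2.936 ] F [ 1.3 -0.6  3.3] j6 -1.99
tool shift mm [175.4 124.8  10.5] dr [-0.0047  0.0104  0.0003]
540 [ 539.98821339 -306.18390664] [[ 517.3 -307.2  104. ]
 [ 519.5 -296.2  104. ]
 [ 564.3 -305.2  104. ]
 [ 561.9 -316.7  104. ]]
```

Emit:
{"api": "step_arm", "payload": {
  "xyz": [
    [0.043, 0.031, 0],
    [0.043, 0.031, 0],
    [0.043, 0.031, 0],
    [0.043, 0.031, 0],
    [0.011, 0.053, 0],
    [0.011, 0.053, 0],
    [0.011, 0.053, 0],
    [0.011, 0.053, 0]
  ],
  "dr": [
    [0, 0, 0],
    [0, 0, 0],
    [0, 0, 0],
    [0, 0, 0],
    [0, 0, 0],
    [0, 0, 0],
    [0, 0, 0],
    [0, 0, 0]
  ],
  "claw": [0.5, 0.5, 0.5, 0.5, 0.5, 0.5, 0.5, 0.5]
}}

```text
t: 17.45
tcp_pos: [400.6, 68.5, 254.9]
tcp_rot: [3.141, 0.002, 2.935]
force: [0.4, 0.5, 0.1]
finger_gap: 63.9
grip_force: 0.0
```

Emit:
{"api": "step_arm", "payload": {
  "xyz": [
    [0.011, 0.053, 0],
    [0.011, 0.053, 0],
    [0.011, 0.053, 0],
    [-0.0147, 0.0363, 0.01],
    [-0.0147, 0.0363, 0.01],
    [-0.0147, 0.0363, 0.015],
    [-0.0147, 0.0363, 0.015],
    [0, 0, 0]
  ],
  "dr": [
    [0, 0, 0],
    [0, 0, 0],
    [0, 0, 0],
    [0, 0, 0],
    [0, 0, 0],
    [0, 0, 0],
    [0, 0, 0],
    [0, 0, 0]
  ],
  "claw": [0.5, 0.5, 0.5, 0.5, 0.5, 0.5, 0.5, 0.5]
}}

```text
t: 18.45
tcp_pos: [488.2, 360.5, 202.2]
tcp_rot: [-3.14, -0.002, 2.937]
force: [-0.4, -0.2, 0.6]
finger_gap: 64.0
grip_force: 0.0
```

Emit:
{"api": "step_arm", "payload": {
  "xyz": [
    [0, 0, 0],
    [0, 0, 0],
    [0, 0, 0],
    [0, 0, 0],
    [0, 0, 0],
    [0, 0, 0],
    [0, 0, 0],
    [0, 0, 0]
  ],
  "dr": [
    [0, 0, 0],
    [0, 0, 0],
    [0, 0, 0],
    [0, 0, 0],
    [0, 0, 0],
    [0, 0, 0],
    [0, 0, 0],
    [0, 0, 0]
  ],
  "claw": [0.5, 0.5, 0.5, 0.5, 0.5, 0.5, 0.5, 0.5]
}}

```text
t: 19.45
tcp_pos: [488.2, 359.4, 203.9]
tcp_rot: [-3.141, -0.0, 2.936]
force: [-0.4, 0.1, 0.2]
finger_gap: 64.2
grip_force: 0.0
```

Run:
```python
from h import *
im,m=grab('wrist','w7'); corr((487.8,359.9,200),168.2)
cv2.imwrite('pics/w7v.png',cv2.resize(im[110:302,128:384],(800,600),interpolation=2)[:,:,::-1])
print(ribs('w7',(487.8,359.9),rad=17,z=79.5))
```

```text
at [488.2 359.4 203.9] [-3.1415e+00 -1.0000e-04  2.9359e+00] F [ 0.5  0.1 -0.8] j6 -0.85
tool shift mm [0.5 0.4 3.9] dr [-0.0001 -0.0001  0.0002]
[(np.int32(111), array([479.7, 365.8]), np.float64(144.0)), (np.int32(98), array([486.9, 349.2]), np.float64(-94.6)), (np.int32(96), array([497.6, 364.5]), np.float64(25.2))]
```

View pics/w7v.png

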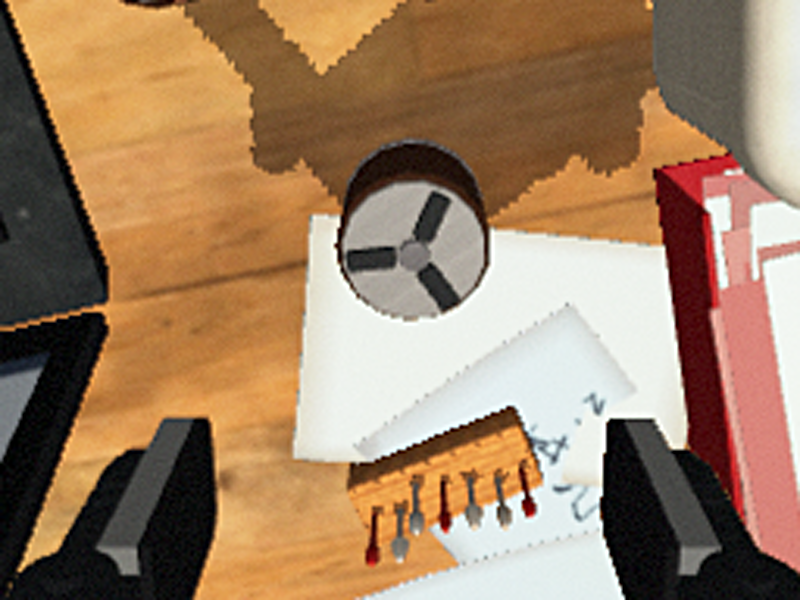

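The three-rib drum is at (414,250) in the crop with clear room for both fingers. Its yaw is about 24.7°. Descending and gripping.

Emit:
{"api": "step_arm", "payload": {
  "xyz": [
    [0, 0.0004, 0.03],
    [0, 0, 0.04],
    [0, 0, 0.04],
    [0, 0, 0.025],
    [0, 0, 0.01],
    [0, 0, 0.005],
    [0, 0, 0],
    [0, 0, 0]
  ],
  "dr": [
    [0, 0, 0],
    [0, 0, 0],
    [0, 0, 0],
    [0, 0, 0],
    [0, 0, 0],
    [0, 0, 0],
    [0, 0, 0],
    [0, 0, 0]
  ],
  "claw": [0.5, 0.5, 0.5, 0.5, 0.5, 0.5, 0.5, 0.5]
}}

```text
t: 20.5
tcp_pos: [489.3, 360.4, 55.4]
tcp_rot: [3.14, 0.002, 2.936]
force: [-0.2, 0.1, 0.0]
finger_gap: 64.0
grip_force: 0.0
```

Emit:
{"api": "step_arm", "payload": {
  "xyz": [
    [0, 0, 0],
    [0, 0, 0],
    [0, 0, 0],
    [0, 0, 0],
    [0, 0, 0],
    [0, 0, 0],
    [0, 0, 0],
    [0, 0, 0]
  ],
  "dr": [
    [0, 0, 0],
    [0, 0, 0],
    [0, 0, 0],
    [0, 0, 0],
    [0, 0, 0],
    [0, 0, 0],
    [0, 0, 0],
    [0, 0, 0]
  ],
  "claw": [0.2, 0, -0.2, -1, -1, -1, -1, -1],
  "grip_force": 70
}}

```text
t: 21.5
tcp_pos: [488.9, 360.1, 55.2]
tcp_rot: [3.141, 0.001, 2.936]
force: [-1.0, -0.5, 6.0]
finger_gap: 43.3
grip_force: 70.3
```

Emit:
{"api": "step_arm", "payload": {
  "xyz": [
    [0, 0, -0.02],
    [0, 0, -0.04],
    [0, 0, -0.05],
    [0, 0, -0.05],
    [0, 0, -0.04],
    [0.0152, -0.0364, 0],
    [0.0152, -0.0364, 0],
    [0.0152, -0.0364, 0]
  ],
  "dr": [
    [0, 0, 0],
    [0, 0, 0],
    [0, 0, 0],
    [0, 0, 0],
    [0, 0, 0],
    [0, 0, 0],
    [0, 0, 0],
    [0, 0, 0]
  ],
  "claw": [-1, -1, -1, -1, -1, -1, -1, -1]
}}

```text
t: 22.5
tcp_pos: [420.3, 261.3, 254.5]
tcp_rot: [3.141, 0.0, 2.936]
force: [0.7, -0.2, -1.0]
finger_gap: 43.8
grip_force: 71.6
```

Emit:
{"api": "step_arm", "payload": {
  "xyz": [
    [0.0152, -0.0364, 0],
    [-0.011, -0.053, 0],
    [-0.011, -0.053, 0],
    [-0.011, -0.053, 0],
    [-0.011, -0.053, 0],
    [-0.011, -0.053, 0],
    [-0.011, -0.053, 0],
    [-0.011, -0.053, 0]
  ],
  "dr": [
    [0, 0, 0],
    [0, 0, 0],
    [0, 0, 0],
    [0, 0, 0],
    [0, 0, 0],
    [0, 0, 0],
    [0, 0, 0],
    [0, 0, 0]
  ],
  "claw": [-1, -1, -1, -1, -1, -1, -1, -1]
}}

```text
t: 23.5
tcp_pos: [398.1, -150.8, 254.7]
tcp_rot: [-3.141, 0.002, 2.935]
force: [1.8, 0.1, -2.1]
finger_gap: 43.6
grip_force: 71.6
```

Emit:
{"api": "step_arm", "payload": {
  "xyz": [
    [-0.0346, -0.0397, 0],
    [-0.0346, -0.0397, 0],
    [-0.0346, -0.0397, 0],
    [-0.0346, -0.0397, 0],
    [-0.0346, -0.0397, 0],
    [0, 0, 0],
    [0, 0, 0],
    [0, 0, 0]
  ],
  "dr": [
    [0, 0, 0],
    [0, 0, 0],
    [0, 0, 0],
    [0, 0, 0],
    [0, 0, 0],
    [0, 0, 0.18],
    [0, 0, 0.18],
    [0, 0, 0.18]
  ],
  "claw": [-1, -1, -1, -1, -1, -1, -1, -1]
}}

```text
t: 24.5
tcp_pos: [527.1, -378.8, 253.9]
tcp_rot: [3.141, -0.001, 2.39]
force: [0.5, 0.8, -1.8]
finger_gap: 43.5
grip_force: 71.6
```

Emit:
{"api": "step_arm", "payload": {
  "xyz": [
    [0, 0, 0.01],
    [0, 0, 0.03],
    [0, 0, 0.03],
    [0, 0, 0.01],
    [0, 0, 0],
    [0, 0, 0],
    [0, 0, 0],
    [0, 0, 0]
  ],
  "dr": [
    [0, 0, 0.097],
    [0, 0, 0],
    [0, 0, 0],
    [0, 0, 0],
    [0, 0, 0],
    [0, 0, 0],
    [0, 0, 0],
    [0, 0, 0]
  ],
  "claw": [-1, -1, -1, -1, -1, -1, -1, -1]
}}

```text
t: 25.5
tcp_pos: [527.8, -379.2, 175.1]
tcp_rot: [3.141, 0.002, 2.299]
force: [0.9, 0.2, -1.6]
finger_gap: 43.4
grip_force: 71.6
```

Run:
```python
from h import *
corr((528.9,-379.5,115),131.7); im,m=grab('wrist','w8')
s=env.get_state(); r=R.from_euler('xyz',s['tcp_rot']); p=s['tcp_pos']; z=p[2]-55.2+79.5; c=p[:2]+.7*r.apply([1,0,0])[:2]
print(z,c); [print(k) for k in ribs('w8',c,z=z,rad=17)]
cv2.imwrite('pics/w8v.png',cv2.resize(im[96:384,64:448],(800,600),interpolation=2)[:,:,::-1])
```

```text
at [ 527.8 -379.2  175.1] [3.1414e+00 1.7000e-03 2.2988e+00] F [ 0.9  0.2 -1.6] j6 -1.46
tool shift mm [-0.8  0.6 60.1] dr [0.0002 0.0017 0.0002]
199.11016679104273 [ 527.22471484 -378.59799311]
(np.int32(586), array([ 523.3, -370.5]), np.float64(116.2))
(np.int32(436), array([ 519.4, -387.1]), np.float64(-132.6))
(np.int32(423), array([ 537.1, -381.9]), np.float64(-18.2))
```

View pics/w8v.png

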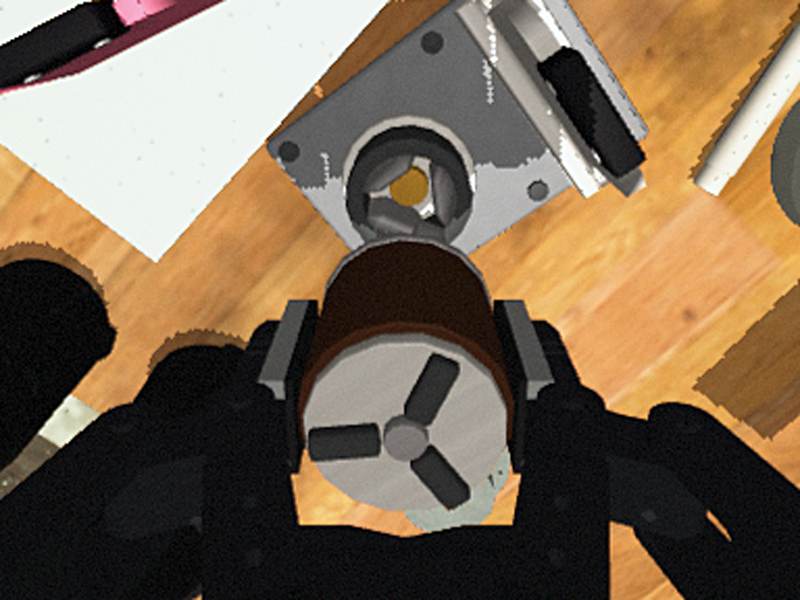

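The ribs in hand sit at about -12°, against the grooves at -11.8°, and the guard is seated in the slot (bar at 600,110). Starting the insertion.

Emit:
{"api": "step_arm", "payload": {
  "xyz": [
    [-0.0006, 0.0006, 0.02],
    [0, 0, 0.025],
    [0, 0, 0.015],
    [0, 0, 0.005],
    [0, 0, 0.002],
    [0, 0, 0.002],
    [0, 0, 0.002],
    [0, 0, 0]
  ],
  "dr": [
    [0, 0, 0],
    [0, 0, 0],
    [0, 0, 0],
    [0, 0, 0],
    [0, 0, 0],
    [0, 0, 0],
    [0, 0, 0],
    [0, 0, 0]
  ],
  "claw": [-1, -1, -1, -1, -1, -1, -1, -1]
}}

```text
t: 26.55
tcp_pos: [528.4, -379.0, 103.3]
tcp_rot: [3.142, 0.0, 2.299]
force: [0.2, 0.1, -1.3]
finger_gap: 43.2
grip_force: 71.6
```

Emit:
{"api": "step_arm", "payload": {
  "xyz": [
    [0, 0, 0.002],
    [0, 0, 0.002],
    [0, 0, 0.001],
    [0, 0, 0],
    [0, 0, 0],
    [0, 0, 0],
    [0, 0, 0],
    [0, 0, 0]
  ],
  "dr": [
    [0, 0, 0],
    [0, 0, 0],
    [0, 0, 0],
    [0, 0, 0],
    [0, 0, 0],
    [0, 0, 0],
    [0, 0, 0],
    [0, 0, 0]
  ],
  "claw": [-1, -1, -1, -1, -1, -1, -1, -1]
}}

```text
t: 27.55
tcp_pos: [528.4, -379.1, 98.1]
tcp_rot: [3.142, 0.001, 2.299]
force: [2.6, -0.7, -2.4]
finger_gap: 43.8
grip_force: 71.6
```

It's meshed (7 mm in, no axial force). Continuing.

Emit:
{"api": "step_arm", "payload": {
  "xyz": [
    [0, 0, 0.002],
    [0, 0, 0.002],
    [0, 0, 0.002],
    [0, 0, 0.002],
    [0, 0, 0.002],
    [0, 0, 0.002],
    [0, 0, 0],
    [0, 0, 0]
  ],
  "dr": [
    [0, 0, 0],
    [0, 0, 0],
    [0, 0, 0],
    [0, 0, 0],
    [0, 0, 0],
    [0, 0, 0],
    [0, 0, 0],
    [0, 0, 0]
  ],
  "claw": [-1, -1, -1, -1, -1, -1, -1, -1],
  "grip_force": 90
}}

```text
t: 28.55
tcp_pos: [528.6, -379.2, 86.7]
tcp_rot: [3.141, 0.001, 2.299]
force: [1.4, -0.9, 4.1]
finger_gap: 43.8
grip_force: 91.6
```

Emit:
{"api": "step_arm", "payload": {
  "xyz": [
    [0, 0, 0.002],
    [0, 0, 0.002],
    [0, 0, 0.002],
    [0, 0, 0.001],
    [0, 0, 0.001],
    [0, 0, 0],
    [0, 0, 0],
    [0, 0, 0]
  ],
  "dr": [
    [0, 0, 0],
    [0, 0, 0],
    [0, 0, 0],
    [0, 0, 0],
    [0, 0, 0],
    [0, 0, 0],
    [0, 0, 0],
    [0, 0, 0]
  ],
  "claw": [-1, -1, -1, -1, -1, -1, -1, -1]
}}

```text
t: 29.55
tcp_pos: [528.7, -379.3, 79.7]
tcp_rot: [3.142, 0.001, 2.299]
force: [-0.3, -0.2, 9.2]
finger_gap: 43.3
grip_force: 92.0
```

Emit:
{"api": "step_arm", "payload": {
  "xyz": [
    [0, 0, 0.001],
    [0, 0, 0.001],
    [0, 0, 0],
    [0, 0, 0],
    [0, 0, 0],
    [0, 0, 0],
    [0, 0, 0],
    [0, 0, 0]
  ],
  "dr": [
    [0, 0, 0],
    [0, 0, 0],
    [0, 0, 0],
    [0, 0, 0],
    [0, 0, 0],
    [0, 0, 0],
    [0, 0, 0],
    [0, 0, 0]
  ],
  "claw": [-1, -1, -1, -1, -1, -1, -1, -1]
}}

```text
t: 30.55
tcp_pos: [528.7, -379.3, 79.3]
tcp_rot: [-3.141, 0.001, 2.299]
force: [-2.3, 2.2, 15.2]
finger_gap: 43.2
grip_force: 93.3
```

Emit:
{"api": "step_arm", "payload": {
  "xyz": [
    [0, 0, 0.001],
    [0, 0, 0.001],
    [0, 0, 0],
    [0, 0, 0],
    [0, 0, 0],
    [0, 0, 0],
    [0, 0, 0],
    [0, 0, 0]
  ],
  "dr": [
    [0, 0, 0],
    [0, 0, 0],
    [0, 0, 0],
    [0, 0, 0],
    [0, 0, 0],
    [0, 0, 0],
    [0, 0, 0],
    [0, 0, 0]
  ],
  "claw": [-1, -1, -1, -1, -1, -1, -1, -1]
}}

```text
t: 31.55
tcp_pos: [528.8, -379.3, 79.2]
tcp_rot: [-3.141, -0.0, 2.299]
force: [-6.1, 5.6, 23.2]
finger_gap: 43.2
grip_force: 94.2
```

The drum stops hard at TCP z 79.2, as expected for fully home, with the push well above the spring force. Handing in.

```bash
python3 -c "
from workcell import env
print(env.finish_job())"
```

```text
the job is handed in; nothing more can be done
None
```

I slid the guard fully down into its slot and released it, then meshed the three-spline drum with the chuck and pushed it home, still gripped at about 94 N and held down with about 23 N. I handed the job in at about 31.6 s; no verdict was returned.

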